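# Pack the staining kit and secure its lid

## Robot

A 7-joint arm with a two-finger parallel gripper is mounted at the origin on a cart in front of the work surface, level with it; the furniture and walls round the work are solid. World frame = base frame: x ahead of the robot, y to its left, z up, the work surface at z = 0. Lengths are in m, angles in rad, forces in N, time in s.
With the tool pointing down it reaches from about 0.425 to 0.875 m from the base axis. Payload 8.4 kg.
Tool frame: the origin (TCP) lies at the very end of the fingers, on their centre line; the grasp point (between the pads) lies 19 mm behind it; z points along the fingers, y is the line along which they close (so a half turn about z gives the same grasp; the last joint's range is limited). The gripper opens to 87 mm and grips with 3 to 60 N. Pads are 19 mm wide; open, the fingers measure 117 mm over their backs; the gripper's body (75 mm by 190 mm) begins 51 mm behind the grasp point.
Start: joints at [-1.447, 0.333, 0.04, 1.465, -0.013, 1.343, -0.059], TCP at [0.144, 0.634, 0.199] pointing down, gripper open.
Joint ranges: [-2.58, 2.58], [-0.38, 2.09], [-1.3, 1.39], [0.25, 2.4], [-1.5, 4.64], [0.08, 2.09], [-2.65, 2.65]. Speed limits (rad/s): [2.22, 2.22, 2.79, 2.79, 3.14, 3.14, 3.14].

## Interface

Orientations are given as a unit quaternion [w, x, y, z].
In Python, from plant import * gives the robot as it stands.
- The arm moves only by the tool carry_out, never from a script. Its argument "increments" is a list of rows, each a list of 7 numbers: the shift along the tool's x, y, z each as a share of 0.5 m, from -1 to 1, then the turn, a rotation vector about the tool's x, y, z each as a share of pi rad, from -1 to 1, then the gripper's target within -1 to 1 (shut at 1, half-way at 0, fully open at -1). A call has 1 to 10 rows; each row shifts and turns the commanded pose from where the row before left it, along the tool's axes as they then stand; what a row does not reach is not made up. A row lasts 1/8 s, in which the tool goes at most 62.5 mm and 10.7 degrees, less where a joint would pass 70% of its speed; a pose out of reach is approached as far as the arm can. A call with a number of a shift or a turn outside -1 to 1 is refused whole. A call with a gripper value outside its range is refused whole. The fingers move at their own pace and stop on an object; "force" is the grip in N (left out, the last holds). Time passes only in rows, so rows that do not move let the fingers close. It gives the time, the measured TCP pose, the force, the opening and the grip force at its end, in the units of the state.
- get_obs(): the state, without advancing time (a new reading comes with each control period).
- grab_frame(name): name is "scene" or "top"; returns the picture (384x512x3 uint8, blue, green, red); there is no depth.
- calibration(name): a dict with "fx", "fy", "cx", "cy" (pixels), "rvec" (rotation vector, rad) and "tvec" (3), from world to camera coordinates, as OpenCV has them. Camera axes: x right, y down, z forward; pixel columns grow to the right and rows downward; lengths in m; the calibration is good to about 2 mm. A picture is of the moment at which its call begins. calibration takes no time and is no camera call.
- hand_in(): hands the job in; it is judged then, once.
The state is a dict: "clock": time; "joints": joint angles; "qd": joint speeds; "joint_efforts": joint torques, N m; "eef_pos": TCP position; "tool_rot": TCP orientation; "wrist_force": force on the tool from outside, world axes, zero at the start; "ft_torque": the same for the moment, N m; "opening": finger opening in m; "grasp_force": force on a finger pad.
Only numpy, scipy, OpenCV 4.12 (cv2) and the standard library are available. Lean on these libraries where they do the work, as an engineer would, in place of code of your own. Each camera call takes 0.05 s, during which the arm holds its last target. There are 200 camera calls.

## Task

Pack the staining kit for carrying: stand the small orange-capped dropper bottle upright on the white blotting pad in the empty bay of the grey case, keeping it upright on the way and not disturbing the things already in there. Then push the clear lid fully shut, and only then turn both red turnbuttons squarely across it so that it is secured. Leave the other things on the bench where they are.

Things in the scene. Friction and masses are not known exactly. Their poses are not given: they have to be found in the camera images.
- case: the grey kit case, fixed. Origin: centre of its underside. 252 mm along x, 182 along y, rim 80 mm high; walls 6 mm, inner floor 4 mm above the worktop. Four bays centred at x +-60, y +-42.5 mm, parted by ribs 14 mm above the worktop. Lid hinge along its -y side; along its +y side a 36 mm wide ledge, top 78 mm above the worktop, carries the two turnbuttons.
- lid_hinge (a point): middle of the lid's hinge line, 80 mm above the worktop on the case's -y side; the line runs along the case's x axis
- lid (a joint): the clear lid with a white frame, 252 x 182 mm, 6 mm thick, hinged on the case's -y side. Value in rad: 0 = shut flat on the rim (its top then 86 mm above the worktop), 1.57 = upright, larger = leaning back over -y; stop at 1.95. Stiff hinge: it stays where it is left and does not fall shut by itself; about 0.5 to 1.5 N at its free edge closes it.
- lid_edge (a point): middle of the lid's free edge, on its outer (upper) face, 182 mm from the hinge line; axes move with the lid: x along the edge, y from the hinge to the edge, z out of the outer face
- near_button (a joint): red turnbutton nearer the robot. Pivots on the ledge, its axis upright. Value in rad: 0 = square across the lid (bar points to the case's -y), about 1.57 = parked along the ledge, pointing to the case's +x, towards the other turnbutton; stops at -0.1 and 1.75. From parked to across it turns clockwise as seen from above. Light friction: about 1 N at the wing moves it and it stays where left.
- far_button (a joint): red turnbutton farther from the robot. Pivots on the ledge, its axis upright. Value in rad: 0 = square across the lid (bar points to the case's -y), about 1.57 = parked along the ledge, pointing to the case's -x, towards the other turnbutton; stops at -0.1 and 1.75. From parked to across it turns counter-clockwise as seen from above. Light friction: about 1 N at the wing moves it and it stays where left.
- near_button_pivot (a point): on the near turnbutton's pivot axis, 106 mm above the worktop; in the case's frame at x -75, y +111 mm. The red bar is 18 mm wide, reaches 65 mm from the axis and lies 89 to 94 mm above the worktop
- near_button_wing (a point): centre of the near turnbutton's upright red thumb wing, 40 mm from the pivot axis: 8 mm thick, 40 mm long along the bar, from 94 to 118 mm above the worktop; y points along the bar back to the pivot, x across the wing
- far_button_pivot (a point): on the far turnbutton's pivot axis, 106 mm above the worktop; in the case's frame at x +75, y +111 mm. The red bar is 18 mm wide, reaches 65 mm from the axis and lies 89 to 94 mm above the worktop
- far_button_wing (a point): centre of the far turnbutton's upright red thumb wing, 40 mm from the pivot axis: 8 mm thick, 40 mm long along the bar, from 94 to 118 mm above the worktop; y points along the bar back to the pivot, x across the wing
- pad_top (a point): white square blotting pad, 70 x 70 x 2 mm, fixed on the floor of the one empty bay of the case; this point is the centre of its top face, 6 mm above the worktop
- bottle_mid (a point): the small dropper bottle with an orange cap, round, 32 mm across, 66 mm tall, loose, standing upright on the worktop left of the case; this point is its centre, half-way up (33 mm above its underside), z up its axis
- dish_stack: stack of clear petri dishes, one piece, 64 mm across, 45 mm high, loose, in a bay of the case; origin at the centre of its underside
- beaker: small clear beaker, 52 mm across, 56 mm high, loose, in a bay of the case; origin at the centre of its underside
- timer: white lab timer, 60 x 64 x 18 mm, loose, in a bay of the case; origin at the centre of its underside
- white_bottle: bystander: white bottle with a white cap, 52 mm across, 106 mm tall, loose; origin at the centre of its underside
- tube_rack: bystander: blue tube rack, 58 x 90 x 40 mm, loose; origin at the centre of its underside
- tape_roll: bystander: yellow tape roll lying flat, 72 mm across, 13 mm high, loose; origin at the centre of its underside
Things that resemble listed ones, but are neither listed nor needed, are in the scene too. Of the things shaped like the part that bears pad_top, the white one is meant.

How it is judged:
By the outcome, as a careful person would: the job done as asked, in the order asked, and still so for the second after the job is handed in, with the robot touching nothing.
It also fails if it takes over 72 s, if anything falls off the work surface, if the arm or the gripper's body presses on something with over 40 N, if the wrist force passes 120 N, or if a joint passes its speed limit or range.

## Working session

There is one attempt and no reset: what is moved stays moved. The work goes in short steps, Python scripts to look and compute and a tool call to move; the robot and the scene stay as the last step left them, time stands still between calls to the robot, and variables do not carry over. Pictures are saved under pics/ and viewed, at most 10 in all, crops included, and the job is handed in when it is done.

Besides the shell and the picture viewer there is one more tool, called after "Emit:" as name([rows], argument=value, ...), one row to a line, values as JSON. carry_out: Moves the arm, as the interface text tells. Shift numbers are shares of 0.5 m and turn numbers shares of pi rad, none past 1 either way. Its arguments: {"type":"object","properties":{"increments":{"type":"array"},"force":{"type":"number"}},"required":["increments"]}

```bash
mkdir -p pics; python3 - <<'E'
from plant import *
import cv2
for n in("scene","top"):
    cv2.imwrite(f"pics/{n}0.png",grab_frame(n)); print(n,calibration(n))
o=get_obs();print(o)
E
```

```text
scene {'fx': 489.83827906618245, 'fy': 489.83827906618245, 'cx': 261.89032315939517, 'cy': 193.6062272346393, 'rvec': array([ 0.64976507, -2.53470662,  1.28194639]), 'tvec': array([0.54687231, 0.15906449, 1.53205823])}
top {'fx': 396.4798200336302, 'fy': 396.4798200336302, 'cx': 252.3430534057032, 'cy': 191.9687473411795, 'rvec': array([ 2.18566008, -2.16699058,  0.07408712]), 'tvec': array([0.15478991, 0.54791516, 1.13987037])}
{'clock': 0.1, 'joints': array([-1.44720437,  0.33386273,  0.03983999,  1.46616046, -0.01340676,
        1.34330032, -0.05849659]), 'qd': array([ 5.32569693e-04,  3.81527668e-05, -8.72868240e-04, -2.02629785e-03,
       -8.97439334e-04, -6.90561106e-04,  1.65741832e-03]), 'joint_efforts': array([ 3.46591172e-03, -6.57813978e+01,  1.33945461e+00, -4.04708004e+01,
       -5.98190445e-02,  4.08317673e-02,  4.91587912e-05]), 'eef_pos': array([0.1435241 , 0.63349456, 0.19854418]), 'tool_rot': array([-4.10212463e-05,  1.11156730e-01,  9.93802618e-01, -7.31512726e-04]), 'wrist_force': array([ 1.00329295,  1.16372874, -0.18846788]), 'ft_torque': array([-0.0250179 ,  0.01916176, -0.01649143]), 'grasp_force': 0.0, 'opening': 0.08718879828140416}
```

View pics/scene0.png

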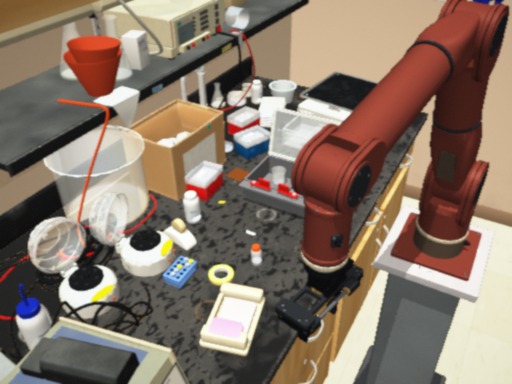

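View pics/top0.png

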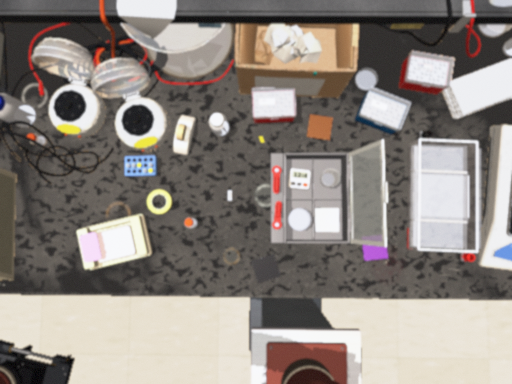

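The top view shows the case around (325,198), with the pad at (328,220), the red buttons at (277,180) and (277,212), the lid leaning back on the right, and the orange cap at (190,222). In the scene view the cap is at (257,247).

```bash
cat > h.py <<'E'
from plant import *
import cv2, numpy as np
from scipy.spatial.transform import Rotation as R
def cam(n):
    c=calibration(n); K=np.array([[c["fx"],0,c["cx"]],[0,c["fy"],c["cy"]],[0,0,1]]); M=cv2.Rodrigues(c["rvec"])[0]; return K,M,c["tvec"]
def ray(n,uv):
    K,M,t=cam(n); d=M.T@np.linalg.solve(K,[uv[0],uv[1],1]); return -M.T@t,d
def onz(n,uv,z):
    o,d=ray(n,uv); return (o+d*(z-o[2])/d[2]).round(4)
def proj(n,P):
    c=calibration(n);K,M,t=cam(n); return cv2.projectPoints(np.float64(P).reshape(-1,3),c["rvec"],t,K,None)[0].reshape(-1,2).round(1)
def blobs(img,lo,hi,roi,amin=15):
    h=cv2.cvtColor(img,cv2.COLOR_BGR2HSV); m=cv2.inRange(h,np.array(lo),np.array(hi))
    k=np.zeros_like(m); x0,y0,x1,y1=roi; k[y0:y1,x0:x1]=255; m&=k
    n,l,s,c=cv2.connectedComponentsWithStats(m)
    return [(c[i].round(1),s[i].tolist(),cv2.minAreaRect(np.argwhere(l==i)[:,::-1].astype(np.float32))) for i in range(1,n) if s[i][4]>=amin]
E
python3 - <<'E'
from h import *
t=cv2.imread("pics/top0.png");s=cv2.imread("pics/scene0.png")
for b in blobs(t,(5,120,120),(20,255,255),(170,205,210,240),5):print("cap top",b,onz("top",b[0],.066))
for b in blobs(t,(0,120,90),(15,255,255),(170,205,210,240),5):print("cap top2",b,onz("top",b[0],.066))
for b in blobs(s,(0,120,90),(15,255,255),(240,235,275,260),5):print("cap sc",b,onz("scene",b[0],.062))
for b in blobs(t,(0,150,90),(8,255,255),(265,150,290,240),10):print("but",b,onz("top",b[0],.095))
for b in blobs(t,(0,0,200),(180,40,255),(312,205,345,237),50):print("pad",b,onz("top",b[0],.006))
x=cv2.resize(t[140:270,170:400],None,fx=3.4,fy=3.4,interpolation=cv2.INTER_CUBIC);cv2.imwrite("pics/c1.png",x)
E
```

```text
cap top (array([188. , 221.6]), [184, 218, 9, 9, 59], ((188.00001525878906, 221.50003051757812), (7.77817440032959, 7.77817440032959), 45.0)) [0.4582 0.339  0.066 ]
cap top2 (array([188. , 221.6]), [184, 218, 9, 9, 59], ((188.00001525878906, 221.50003051757812), (7.77817440032959, 7.77817440032959), 45.0)) [0.4582 0.339  0.066 ]
cap sc (array([255.4, 246.9]), [251, 243, 10, 9, 63], ((255.50003051757812, 247.00003051757812), (7.77817440032959, 7.77817440032959), 45.0)) [0.4584 0.3404 0.062 ]
but (array([276.3, 181.5]), [274, 169, 7, 24, 105], ((276.1683349609375, 180.31683349609375), (5.771215438842773, 23.28386878967285), 5.710592269897461)) [0.5703 0.093  0.095 ]
but (array([278. , 212.1]), [275, 202, 7, 24, 102], ((277.8466796875, 213.41297912597656), (5.518677711486816, 22.915651321411133), 3.012787342071533)) [0.4862 0.088  0.095 ]
pad (array([327.1, 219.6]), [315, 207, 25, 26, 637], ((327.0, 219.5), (25.0, 24.0), 90.0)) [ 0.4679 -0.0617  0.006 ]
```

View pics/c1.png

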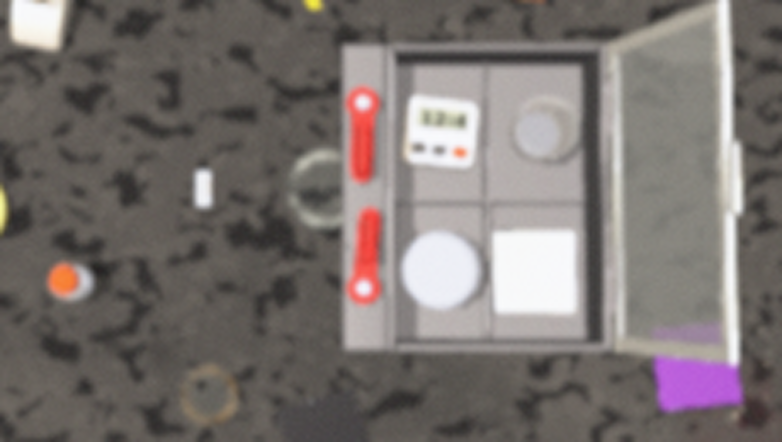

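The crop shows pivots at crop px (363,103) and (363,288), which are (276.8,170.3) and (276.8,224.7) in the full frame. The pad corners are at about (491,229) to (577,314), and the lid's free edge runs from (722,0) to (735,360).

```bash
cat >> h.py <<'E'
def rd(phi):
    c,s=np.cos(phi),np.sin(phi); return np.array([[-s,c,0],[c,s,0],[0,0,-1.]])
def state(p=True):
    o=get_obs(); q=o["tool_rot"]; M=R.from_quat([q[1],q[2],q[3],q[0]]).as_matrix()
    if p: print("t",round(o["clock"],2),"p",o["eef_pos"].round(4),"phi",np.degrees(np.arctan2(M[1,1],M[0,1])).round(1),"zt",M[:,2].round(3),"F",o["wrist_force"].round(1),"op",round(o["opening"],4),"g",round(o["grasp_force"],1),"j",o["joints"].round(2))
    return o["eef_pos"],M
def rows(wps,start=None,shift=.056,turn=9.5):
    """wps: (xyz,phi_deg); prints rows of 6, in shares of 0.5 m / pi, tool axes"""
    p,M=start if start else state()
    p=np.array(p,float);M=np.array(M)
    for q,ph in wps:
        q=np.array(q,float); v=R.from_matrix(M.T@rd(np.radians(ph))).as_rotvec()
        n=int(max(1,np.ceil(np.linalg.norm(q-p)/shift),np.ceil(np.degrees(np.linalg.norm(v))/turn)))
        print("->",q,ph)
        d=(q-p)/n
        for i in range(n):
            s=np.r_[M.T@d/.5,v/n/np.pi].round(3); print("  ",(s+0).tolist())
            p=p+M@s[:3]*.5; M=M@R.from_rotvec(s[3:]*np.pi).as_matrix()
    return p,M
E
python3 - <<'E'
from h import *
f=lambda u,v:(170+u/3.4,140+v/3.4)
a=onz("top",f(363,103),.10);b=onz("top",f(363,288),.10);print("pivots",a,b,np.linalg.norm(a-b))
print("pad corners",[onz("top",f(*c),.006) for c in((491,229),(577,229),(491,314),(577,314))])
print("rim", [onz("top",f(*c),z) for c,z in(((389,45),.08),((389,349),.08),((343,45),.078),((343,349),.078),((610,45),.08),((606,350),.08))])
for th in(1.6,1.7,1.8,1.9):
    print(th,proj("top",[[.528+dx,-.110+.182*np.cos(th),.08+.182*np.sin(th)] for dx in(-.126,.126)]), proj("scene",[[.528+dx,-.110+.182*np.cos(th),.08+.182*np.sin(th)] for dx in(-.126,.126)]))
print([f(*c) for c in((722,0),(735,360))])
ph=36.5
rows([((.40,.40,.16),50),((.4585,.3395,.14),ph),((.4585,.3395,.016),ph)])
E
```

```text
pivots [0.6007 0.0921 0.1   ] [0.4518 0.0915 0.1   ] 0.148901208860103
pad corners [array([ 0.5037, -0.0244,  0.006 ]), array([ 0.5043, -0.0991,  0.006 ]), array([ 0.4301, -0.0242,  0.006 ]), array([ 0.4308, -0.0985,  0.006 ])]
rim [array([0.6517, 0.0699, 0.08  ]), array([0.4027, 0.0692, 0.08  ]), array([0.6518, 0.1078, 0.078 ]), array([0.4022, 0.1064, 0.078 ]), array([ 0.653 , -0.1119,  0.08  ]), array([ 0.4036, -0.1062,  0.08  ])]
1.6 [[370.6 247.6]
 [369.  139.2]] [[337.6 125.1]
 [270.1 108.6]]
1.7 [[378.3 247.6]
 [376.6 139.4]] [[339.6 123.2]
 [272.6 106.9]]
1.8 [[385.7 247.6]
 [383.8 139.7]] [[341.5 121.8]
 [274.9 105.7]]
1.9 [[392.5 247.6]
 [390.6 140.2]] [[343.2 121. ]
 [277.1 105.1]]
[(382.3529411764706, 140.0), (386.1764705882353, 245.88235294117646)]
t 0.1 p [0.1435 0.6335 0.1985] phi 77.2 zt [-0.    -0.001 -1.   ] F [ 1.   1.2 -0.2] op 0.0872 g 0.0 j [-1.45  0.33  0.04  1.47 -0.01  1.34 -0.06]
-> [0.4  0.4  0.16] 50
   [-0.086, -0.049, 0.011, 0.0, 0.0, 0.022]
   [-0.089, -0.043, 0.011, 0.0, 0.0, 0.022]
   [-0.092, -0.037, 0.011, 0.0, 0.0, 0.022]
   [-0.094, -0.03, 0.011, 0.0, 0.0, 0.022]
   [-0.096, -0.023, 0.011, 0.0, 0.0, 0.022]
   [-0.098, -0.017, 0.011, 0.0, 0.0, 0.022]
   [-0.099, -0.01, 0.011, 0.0, 0.0, 0.022]
-> [0.4585 0.3395 0.14  ] 36.5
   [-0.084, -0.008, 0.02, 0.0, 0.0, 0.036]
   [-0.084, 0.002, 0.02, 0.0, 0.0, 0.036]
-> [0.4585 0.3395 0.016 ] 36.5
   [0.0, 0.0, 0.083, 0.0, 0.0, 0.0]
   [0.0, 0.0, 0.083, 0.0, 0.0, 0.0]
   [0.0, 0.0, 0.083, 0.0, 0.0, 0.0]
```

Emit:
carry_out([
  [-0.086, -0.049, 0.011, 0, 0, 0.022, -1],
  [-0.089, -0.043, 0.011, 0, 0, 0.022, -1],
  [-0.092, -0.037, 0.011, 0, 0, 0.022, -1],
  [-0.094, -0.03, 0.011, 0, 0, 0.022, -1],
  [-0.096, -0.023, 0.011, 0, 0, 0.022, -1],
  [-0.098, -0.017, 0.011, 0, 0, 0.022, -1],
  [-0.099, -0.01, 0.011, 0, 0, 0.022, -1],
  [-0.084, -0.008, 0.02, 0, 0, 0.036, -1],
  [-0.084, 0.002, 0.02, 0, 0, 0.036, -1],
  [0, 0, 0, 0, 0, 0, -1],
], force=10)

```text
clock: 1.35
eef_pos: [0.4605, 0.3359, 0.1399]
tool_rot: [0.0, 0.453, 0.892, -0.001]
wrist_force: [0.3, 0.3, 0.3]
opening: 0.087
grasp_force: 0.0
```

```bash
python3 - <<'E'
from h import *
rows([((.4585,.3395,.016),36.5)])
E
```

```text
t 1.35 p [0.4605 0.3359 0.1399] phi 36.1 zt [-0.    -0.002 -1.   ] F [0.3 0.3 0.3] op 0.087 g 0.0 j [-1.02  0.22  0.36  1.76 -0.08  1.19 -0.01]
-> [0.4585 0.3395 0.016 ] 36.5
   [0.003, 0.0, 0.083, 0.0, 0.0, -0.001]
   [0.003, 0.0, 0.083, 0.0, 0.0, -0.001]
   [0.003, 0.0, 0.083, 0.0, 0.0, -0.001]
```

Emit:
carry_out([
  [0.003, 0, 0.083, 0, 0, 0, -1],
  [0.003, 0, 0.083, 0, 0, 0, -1],
  [0.002, 0, 0.081, 0, 0, 0, -1],
  [0, 0, 0, 0, 0, 0, 0],
  [0, 0, 0, 0, 0, 0, 1],
  [0, 0, 0, 0, 0, 0, 1],
  [0, 0, 0, 0, 0, 0, 1],
  [0, 0, 0, 0, 0, 0, 1],
], force=12)

```text
clock: 2.35
eef_pos: [0.4563, 0.3434, 0.018]
tool_rot: [0.0, 0.45, 0.893, 0.0]
wrist_force: [-0.3, 0.2, -0.0]
opening: 0.045
grasp_force: 0.0
```

```bash
python3 - <<'E'
from h import *
p,M=state()
rows([((.4585,.34,.15),36.5),((.468,-.0615,.15),0),((.468,-.0615,.03),0)])
E
```

```text
t 2.35 p [0.4563 0.3434 0.018 ] phi 36.6 zt [ 0.001  0.001 -1.   ] F [-0.3  0.2 -0. ] op 0.045 g 0.0 j [-1.    0.35  0.33  1.87 -0.14  0.94  0.03]
t 2.35 p [0.4563 0.3434 0.018 ] phi 36.6 zt [ 0.001  0.001 -1.   ] F [-0.3  0.2 -0. ] op 0.045 g 0.0 j [-1.    0.35  0.33  1.87 -0.14  0.94  0.03]
-> [0.4585 0.34   0.15  ] 36.5
   [-0.003, 0.0, -0.088, 0.0, 0.0, 0.0]
   [-0.003, 0.0, -0.088, 0.0, 0.0, 0.0]
   [-0.003, 0.0, -0.088, 0.0, 0.0, 0.0]
-> [ 0.468  -0.0615  0.15  ] 0
   [-0.082, -0.058, 0.0, 0.0, 0.0, 0.025]
   [-0.086, -0.051, 0.0, 0.0, 0.0, 0.025]
   [-0.09, -0.044, 0.0, 0.0, 0.0, 0.025]
   [-0.093, -0.037, 0.0, 0.0, 0.0, 0.025]
   [-0.096, -0.03, 0.0, 0.0, 0.0, 0.025]
   [-0.098, -0.022, 0.0, 0.0, 0.0, 0.025]
   [-0.099, -0.014, 0.0, 0.0, 0.0, 0.025]
   [-0.1, -0.007, 0.0, 0.0, 0.0, 0.025]
-> [ 0.468  -0.0615  0.03  ] 0
   [0.0, 0.0, 0.08, 0.0, 0.0, 0.001]
   [0.0, 0.0, 0.08, 0.0, 0.0, 0.001]
   [0.0, 0.0, 0.08, 0.0, 0.0, 0.001]
```

Emit:
carry_out([
  [-0.008, 0, 0, 0, 0, 0, 0.1],
  [0, 0, 0, 0, 0, 0, 1],
  [0, 0, 0, 0, 0, 0, 1],
  [0, 0, 0, 0, 0, 0, 1],
  [0, 0, 0, 0, 0, 0, 1],
  [0, 0, 0, 0, 0, 0, 1],
], force=12)

```text
clock: 3.1
eef_pos: [0.4584, 0.3399, 0.0173]
tool_rot: [-0.0, 0.45, 0.893, -0.0]
wrist_force: [-0.2, -0.5, 0.9]
opening: 0.0304
grasp_force: 11.9
```

Emit:
carry_out([
  [0, 0, -0.05, 0, 0, 0, 1],
  [0, 0, -0.09, 0, 0, 0, 1],
  [0, 0, -0.09, 0, 0, 0, 1],
  [0, 0, -0.09, 0, 0, 0, 1],
  [-0.041, -0.029, 0, 0, 0, 0.012, 1],
  [-0.082, -0.058, 0, 0, 0, 0.025, 1],
  [-0.086, -0.051, 0, 0, 0, 0.025, 1],
  [-0.09, -0.044, 0, 0, 0, 0.025, 1],
  [-0.093, -0.037, 0, 0, 0, 0.025, 1],
  [0, 0, 0, 0, 0, 0, 1],
], force=18)

```text
clock: 4.35
eef_pos: [0.4558, 0.11, 0.1767]
tool_rot: [-0.0, 0.602, 0.798, -0.0]
wrist_force: [-0.2, 0.7, -0.1]
opening: 0.03
grasp_force: 17.9
```

```bash
python3 - <<'E'
from h import *
rows([((.4675,-.0615,.177),0)],shift=.05)
E
```

```text
t 4.35 p [0.4558 0.11   0.1767] phi 16.0 zt [-0.001  0.    -1.   ] F [-0.2  0.7 -0.1] op 0.03 g 17.9 j [-0.87 -0.05  0.53  1.94  0.03  1.25 -0.07]
-> [ 0.4675 -0.0615  0.177 ] 0
   [-0.084, -0.018, 0.0, 0.0, 0.0, 0.022]
   [-0.085, -0.012, 0.0, 0.0, 0.0, 0.022]
   [-0.086, -0.006, 0.0, 0.0, 0.0, 0.022]
   [-0.086, 0.0, 0.0, 0.0, 0.0, 0.022]
```

Emit:
carry_out([
  [-0.084, -0.018, 0, 0, 0, 0.022, 1],
  [-0.085, -0.012, 0, 0, 0, 0.022, 1],
  [-0.085, -0.006, 0, 0, 0, 0.022, 1],
  [-0.085, 0, 0, 0, 0, 0.022, 1],
  [0, 0, 0, 0, 0, 0, 1],
  [0, 0, 0, 0, 0, 0, 1],
])

```text
clock: 5.1
eef_pos: [0.4692, -0.0551, 0.1768]
tool_rot: [-0.0, 0.703, 0.711, -0.0]
wrist_force: [0.6, -0.2, -0.6]
opening: 0.0299
grasp_force: 17.9
```

```bash
python3 - <<'E'
from h import *
rows([((.4675,-.0615,.06),0),((.4675,-.0615,.026),0)])
i=grab_frame("scene");cv2.imwrite("pics/s1.png",cv2.resize(i[90:260,200:430],None,fx=3.4,fy=3.4))
E
```

```text
t 5.1 p [ 0.4692 -0.0551  0.1768] phi 0.6 zt [-0.001  0.    -1.   ] F [ 0.6 -0.2 -0.6] op 0.0299 g 17.9 j [-0.7  -0.06  0.71  1.94  0.04  1.25  0.01]
-> [ 0.4675 -0.0615  0.06  ] 0
   [-0.004, -0.001, 0.078, 0.0, 0.0, 0.001]
   [-0.004, -0.001, 0.078, 0.0, 0.0, 0.001]
   [-0.004, -0.001, 0.078, 0.0, 0.0, 0.001]
-> [ 0.4675 -0.0615  0.026 ] 0
   [-0.001, 0.0, 0.068, 0.0, 0.0, 0.0]
```

View pics/s1.png

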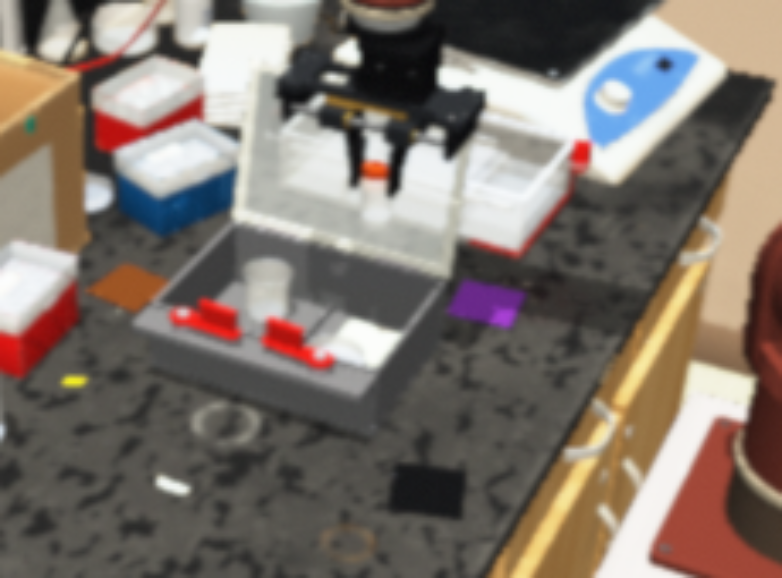

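The bottle hangs upright in the fingers at crop px (374,190), and the lid behind it is clear of the gripper. Next I lower it into the bay.

Emit:
carry_out([
  [-0.012, -0.003, 0, 0, 0, 0.003, 1],
  [0, 0, 0.08, 0, 0, 0, 1],
  [0, 0, 0.08, 0, 0, 0, 1],
  [0, 0, 0.07, 0, 0, 0, 1],
  [0, 0, 0.05, 0, 0, 0, 1],
  [0, 0, 0, 0, 0, 0, 1],
  [0, 0, 0, 0, 0, 0, 1],
])

```text
clock: 6.02
eef_pos: [0.4686, -0.062, 0.0383]
tool_rot: [0.0, 0.707, 0.707, 0.0]
wrist_force: [0.4, -0.6, -0.2]
opening: 0.0301
grasp_force: 17.9
```

Emit:
carry_out([
  [0, 0, 0.014, 0, 0, 0, 1],
  [0, 0, 0.01, 0, 0, 0, 1],
  [0, 0, 0.003, 0, 0, 0, 1],
  [0, 0, 0, 0, 0, 0, 1],
  [0, 0, 0, 0, 0, 0, 1],
])

```text
clock: 6.65
eef_pos: [0.4681, -0.0621, 0.024]
tool_rot: [0.0, 0.707, 0.707, 0.0]
wrist_force: [-0.3, -0.5, 0.6]
opening: 0.03
grasp_force: 17.9
```

Emit:
carry_out([
  [0, 0, 0.002, 0, 0, 0, 1],
  [0, 0, 0, 0, 0, 0, 1],
  [0, 0, 0, 0, 0, 0, 0.1],
  [0, 0, 0, 0, 0, 0, -0.2],
  [0, 0, 0, 0, 0, 0, -0.2],
  [0, 0, 0, 0, 0, 0, -0.2],
])

```text
clock: 7.4
eef_pos: [0.4679, -0.062, 0.0228]
tool_rot: [-0.0, 0.707, 0.707, -0.0]
wrist_force: [0.4, -1.2, -0.6]
opening: 0.0512
grasp_force: 0.0
```

Emit:
carry_out([
  [0, 0, -0.04, 0, 0, 0, -0.2],
  [0, 0, -0.08, 0, 0, 0, -0.2],
  [0, 0, -0.11, 0, 0, 0, -0.2],
  [0, 0, -0.11, 0, 0, 0, -0.2],
  [0, 0, -0.11, 0, 0, 0, 0.5],
  [0, 0, -0.05, 0, 0, 0, 1],
  [0, 0, 0, 0, 0, 0, 1],
])

```text
clock: 8.28
eef_pos: [0.469, -0.062, 0.2746]
tool_rot: [0.001, 0.707, 0.707, 0.002]
wrist_force: [-0.4, -0.1, 0.7]
opening: 0.0298
grasp_force: 0.0
```

```bash
python3 - <<'E'
from h import *
state()
i=grab_frame("scene");cv2.imwrite("pics/s2.png",cv2.resize(i[90:260,200:430],None,fx=3.4,fy=3.4))
E
```

```text
t 8.28 p [ 0.469  -0.062   0.2746] phi 0.0 zt [ 0.003  0.001 -1.   ] F [-0.4 -0.1  0.7] op 0.0298 g 0.0 j [-0.73 -0.13  0.71  1.79  0.09  1.45 -0.04]
```

View pics/s2.png

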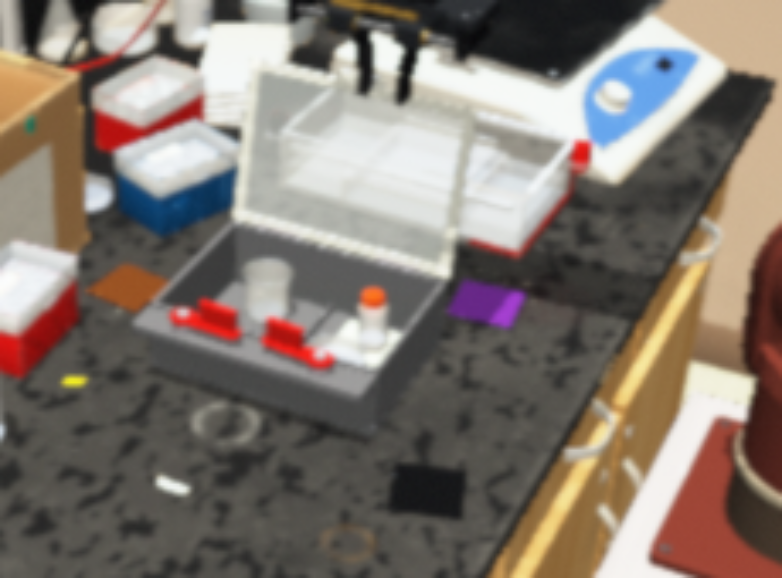

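The bottle stands upright on the white pad at crop px (372,318). The other contents haven't moved. The lid is next.

```bash
python3 - <<'E'
from h import *
s=rows([((.527,-.062,.30),0),((.527,-.205,.30),0),((.527,-.205,.235),0),((.527,-.165,.235),0)])
H=np.array([-.110,.08]);w=[]
for th in np.arange(1.70,-.01,-.17):
    c,sn=np.cos(th),np.sin(th); r=.155
    e=H+r*np.array([c,sn])+.006*np.array([-sn,c]); 
    y,z=e[0]-.0095,e[1]
    if th>1.57: z=.235; y=H[0]+.182*c-.006*sn-.0095
    w.append(((.527,round(y,4),round(z,4)),0))
rows(w,s)
E
```

```text
t 8.32 p [ 0.4682 -0.062   0.273 ] phi 0.0 zt [ 0.001  0.    -1.   ] F [ 0.2  0.9 -1. ] op 0.0258 g 0.0 j [-0.73 -0.13  0.71  1.79  0.09  1.45 -0.04]
-> [ 0.527 -0.062  0.3  ] 0
   [0.0, 0.059, -0.027, 0.0, 0.0, 0.0]
   [0.0, 0.059, -0.027, 0.0, 0.0, 0.0]
-> [ 0.527 -0.205  0.3  ] 0
   [-0.095, 0.0, 0.0, 0.0, 0.0, 0.0]
   [-0.095, 0.0, 0.0, 0.0, 0.0, 0.0]
   [-0.095, 0.0, 0.0, 0.0, 0.0, 0.0]
-> [ 0.527 -0.205  0.235] 0
   [-0.001, 0.0, 0.065, 0.0, 0.0, 0.0]
   [-0.001, 0.0, 0.065, 0.0, 0.0, 0.0]
-> [ 0.527 -0.165  0.235] 0
   [0.081, -0.001, 0.0, 0.0, 0.0, 0.0]
-> [ 0.527  -0.1489  0.235 ] 0
   [0.032, 0.0, 0.0, 0.0, 0.0, 0.0]
-> [ 0.527  -0.1192  0.2351] 0
   [0.06, 0.0, 0.0, 0.0, 0.0, 0.0]
-> [ 0.527  -0.0929  0.2328] 0
   [0.052, 0.001, 0.005, 0.0, 0.0, 0.0]
-> [ 0.527  -0.0675  0.2261] 0
   [0.051, 0.0, 0.013, 0.0, 0.0, 0.0]
-> [ 0.527  -0.0435  0.2152] 0
   [0.048, -0.001, 0.022, 0.0, 0.0, 0.0]
-> [ 0.527  -0.0217  0.2004] 0
   [0.044, 0.0, 0.029, 0.0, 0.0, 0.0]
-> [ 0.527  -0.0027  0.1821] 0
   [0.037, 0.0, 0.037, 0.0, 0.0, 0.0]
-> [0.527  0.0128 0.1609] 0
   [0.031, 0.0, 0.042, 0.0, 0.0, 0.0]
-> [0.527  0.0246 0.1373] 0
   [0.024, 0.0, 0.048, 0.0, 0.0, 0.0]
-> [0.527  0.0323 0.1121] 0
   [0.015, 0.0, 0.05, 0.0, 0.0, 0.0]
-> [0.527  0.0355 0.086 ] 0
   [0.007, 0.0, 0.052, 0.0, 0.0, 0.0]
```

Emit:
carry_out([
  [0, 0.059, -0.035, 0, 0, 0, 1],
  [0, 0.059, -0.035, 0, 0, 0, 1],
  [-0.095, 0, 0, 0, 0, 0, 1],
  [-0.095, 0, 0, 0, 0, 0, 1],
  [-0.095, 0, 0, 0, 0, 0, 1],
  [0, 0, 0, 0, 0, 0, 1],
  [0, 0, 0.065, 0, 0, 0, 1],
  [0, 0, 0.065, 0, 0, 0, 1],
  [0, 0, 0, 0, 0, 0, 1],
  [0, 0, 0, 0, 0, 0, 1],
])

```text
clock: 9.57
eef_pos: [0.5273, -0.2042, 0.2435]
tool_rot: [0.0, 0.707, 0.707, -0.0]
wrist_force: [0.4, -0.7, -0.4]
opening: 0.0005
grasp_force: 0.0
```

Emit:
carry_out([
  [0.06, 0, 0.016, 0, 0, 0, 1],
  [0.053, 0, 0, 0, 0, 0, 1],
  [0.058, 0, 0, 0, 0, 0, 1],
  [0.052, 0, 0.005, 0, 0, 0, 1],
  [0.051, 0, 0.013, 0, 0, 0, 1],
  [0.048, 0, 0.022, 0, 0, 0, 1],
  [0, 0, 0, 0, 0, 0, 1],
])

```text
clock: 10.45
eef_pos: [0.5273, -0.0414, 0.2154]
tool_rot: [-0.0, 0.706, 0.708, 0.0]
wrist_force: [0.1, -0.6, 1.1]
opening: 0.0006
grasp_force: 0.0
```

Emit:
carry_out([
  [0.04, 0, 0.029, 0, 0, 0, 1],
  [0.037, 0, 0.037, 0, 0, 0, 1],
  [0.031, 0, 0.042, 0, 0, 0, 1],
  [0.024, 0, 0.048, 0, 0, 0, 1],
  [0.015, 0, 0.05, 0, 0, 0, 1],
  [0.007, 0, 0.046, 0, 0, 0, 1],
  [0, 0, 0, 0, 0, 0, 1],
  [0, 0, 0, 0, 0, 0, 1],
])

```text
clock: 11.45
eef_pos: [0.5275, 0.0333, 0.0896]
tool_rot: [0.0, 0.707, 0.707, 0.0]
wrist_force: [0.1, 0.4, -0.8]
opening: 0.0003
grasp_force: 0.0
```

```bash
python3 - <<'E'
from h import *
state()
i=grab_frame("scene");cv2.imwrite("pics/s3.png",cv2.resize(i[90:260,200:430],None,fx=3.4,fy=3.4))
E
```

```text
t 11.45 p [0.5275 0.0333 0.0896] phi -0.0 zt [ 0.001 -0.    -1.   ] F [ 0.1  0.4 -0.8] op 0.0003 g 0.0 j [-0.8   0.21  0.73  1.92 -0.16  1.07 -0.  ]
```

View pics/s3.png

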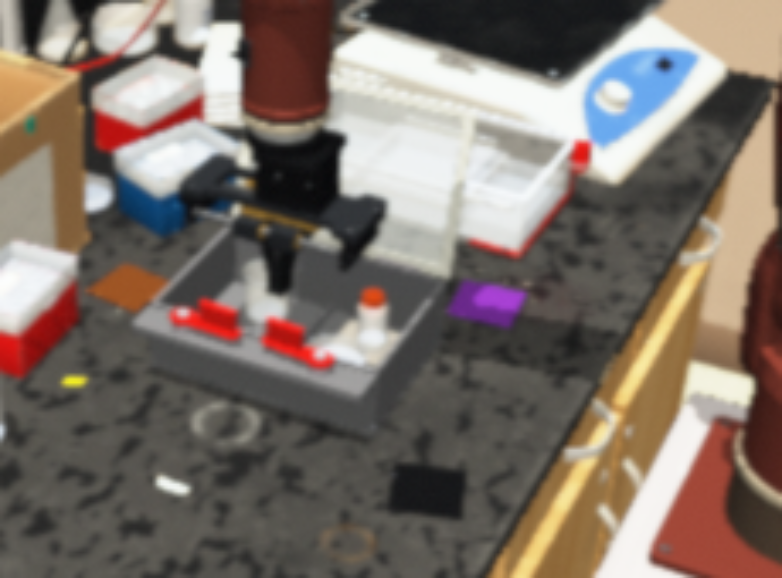

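The lid is still up in this view, with its near top corner at about (470,112), so the fingers passed over the edge. I'll measure the lid edge properly in both views.

```bash
python3 - <<'E'
from h import *
i=grab_frame("top");cv2.imwrite("pics/t1.png",i)
a=cv2.imread("pics/top0.png")
s=cv2.imread("pics/scene0.png"); s2=grab_frame("scene")
A=cv2.resize(s[95:175,255:350],None,fx=4,fy=4,interpolation=cv2.INTER_CUBIC);B=cv2.resize(s2[95:175,255:350],None,fx=4,fy=4,interpolation=cv2.INTER_CUBIC)
C=cv2.resize(a[130:260,330:400],None,fx=3,fy=3);D=cv2.resize(i[130:260,330:400],None,fx=3,fy=3)
u=np.zeros((320,20,3),np.uint8)
top=np.hstack([A,B]);lo=np.hstack([C,D]);lo=cv2.resize(lo,None,fx=.7,fy=.7)
W=max(top.shape[1],lo.shape[1]);f=lambda x:cv2.copyMakeBorder(x,0,0,0,W-x.shape[1],0)
cv2.imwrite("pics/lid.png",np.vstack([f(top),f(lo)]));print(top.shape,lo.shape)
E
```

```text
(320, 760, 3) (273, 294, 3)
```

View pics/lid.png

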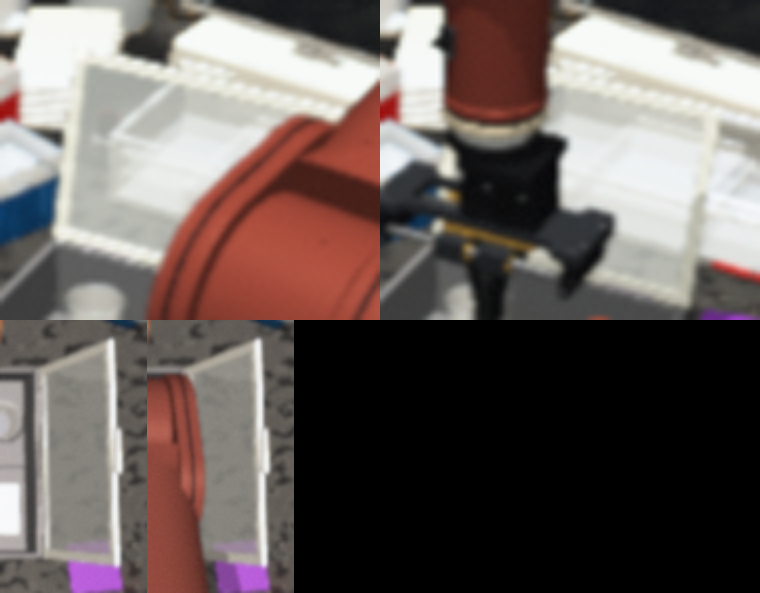

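In both panels the lid edge is in the same place. The far corner is at top px (382.9,139.5) and scene px (274.5,109.2). The near corner is at top px (386,246.7) and scene px (338.7,124).

```bash
python3 - <<'E'
from h import *
def tri(a,b):
    (o1,d1),(o2,d2)=ray("top",a),ray("scene",b)
    s=np.linalg.lstsq(np.c_[d1,-d2],o2-o1,rcond=None)[0]; p,q=o1+d1*s[0],o2+d2*s[1]; return ((p+q)/2).round(4),np.linalg.norm(p-q).round(4)
print(tri((382.9,139.5),(274.5,109.2)),tri((386,246.7),(338.7,124)))
state()
E
```

```text
(array([ 0.6575, -0.1544,  0.2416]), np.float64(0.0008)) (array([ 0.4073, -0.1534,  0.2472]), np.float64(0.0083))
t 11.6 p [0.5276 0.0334 0.0898] phi -0.0 zt [ 0.002  0.001 -1.   ] F [-0.1 -0.7 -0.3] op 0.0002 g 0.0 j [-0.8   0.21  0.73  1.92 -0.16  1.07 -0.  ]
```

Emit:
carry_out([
  [0, 0, -0.11, 0, 0, 0, 1],
  [0, 0, -0.115, 0, 0, 0, 1],
  [0, 0, -0.115, 0, 0, 0, 1],
  [0, 0, -0.11, 0, 0, 0, 1],
  [-0.12, 0, 0, 0, 0, 0, 1],
  [-0.12, 0, 0, 0, 0, 0, 1],
  [-0.12, 0, 0, 0, 0, 0, 1],
  [-0.12, 0, 0, 0, 0, 0, 1],
  [0, 0, 0, 0, 0, 0, 1],
  [0, 0, 0, 0, 0, 0, 1],
])

```text
clock: 12.85
eef_pos: [0.5271, -0.2064, 0.3142]
tool_rot: [0.0, 0.707, 0.707, 0.0]
wrist_force: [0.3, 0.5, 0.8]
opening: 0.0004
grasp_force: 0.0
```

Emit:
carry_out([
  [0, 0, 0.06, 0, 0, 0, 1],
  [0, 0, 0.06, 0, 0, 0, 1],
  [0, 0, 0.06, 0, 0, 0, 1],
  [0, 0, 0, 0, 0, 0, 1],
  [0, 0, 0, 0, 0, 0, 1],
])

```text
clock: 13.48
eef_pos: [0.5278, -0.2057, 0.2252]
tool_rot: [0.0, 0.706, 0.708, 0.0]
wrist_force: [-0.2, 0.1, 0.6]
opening: 0.0003
grasp_force: 0.0
```

Emit:
carry_out([
  [0.05, 0, 0, 0, 0, 0, 1],
  [0.05, 0, 0, 0, 0, 0, 1],
  [0.04, 0, 0, 0, 0, 0, 1],
  [0, 0, 0, 0, 0, 0, 1],
])

```text
clock: 13.98
eef_pos: [0.5281, -0.1349, 0.2253]
tool_rot: [0.0, 0.706, 0.708, 0.001]
wrist_force: [0.2, -0.2, -0.5]
opening: 0.0001
grasp_force: 0.0
```

```bash
python3 - <<'E'
from h import *
state()
i=grab_frame("scene")[80:220,230:400];j=grab_frame("top")[130:260,330:430]
f=lambda x:cv2.resize(x,(int(x.shape[1]*390/x.shape[0]),390))
cv2.imwrite("pics/s4.png",np.hstack([f(i),f(j)]));print(f(i).shape)
E
```

```text
t 13.97 p [ 0.5281 -0.1349  0.2253] phi 0.2 zt [ 0.002  0.001 -1.   ] F [ 0.2 -0.2 -0.5] op 0.0001 g 0.0 j [-0.68  0.13  0.94  1.72 -0.11  1.34  0.28]
(390, 473, 3)
```

View pics/s4.png

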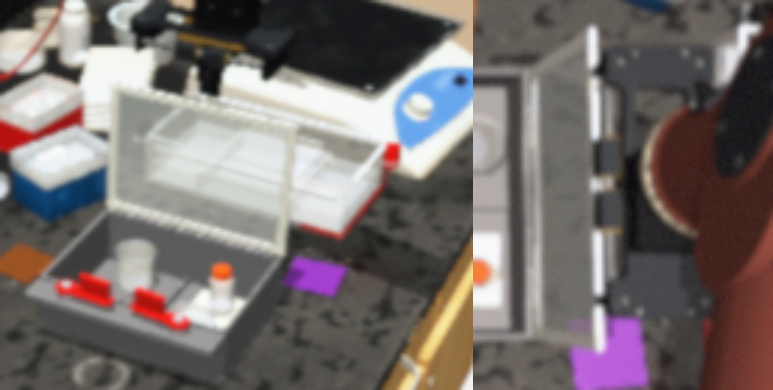

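The lid now follows: its edge in the top view moved from column 386 to about 372, which is around 1.62 rad and matches the finger position. I continue with the tip lower on the lid.

```bash
python3 - <<'E'
from h import *
H=np.array([-.110,.08]);w=[];r=.14
for th in np.r_[1.57,1.40,np.arange(1.2,-.01,-.15)]:
    c,sn=np.cos(th),np.sin(th)
    e=H+r*np.array([c,sn])+.006*np.array([-sn,c]); w.append(((.528,round(e[0]-.0095,4),round(e[1],4)),0))
rows(w)
E
```

```text
t 14.07 p [ 0.5275 -0.137   0.2248] phi 0.0 zt [ 0.001  0.    -1.   ] F [-0.6  0.   0.1] op 0.0001 g 0.0 j [-0.68  0.13  0.94  1.72 -0.11  1.34  0.28]
-> [ 0.528  -0.1254  0.22  ] 0
   [0.023, 0.001, 0.01, 0.0, 0.0, 0.0]
-> [ 0.528  -0.1016  0.219 ] 0
   [0.048, 0.0, 0.002, 0.0, 0.0, 0.0]
-> [ 0.528  -0.0744  0.2127] 0
   [0.054, 0.0, 0.012, 0.0, 0.0, 0.0]
-> [ 0.528  -0.055   0.2044] 0
   [0.039, 0.0, 0.017, 0.0, 0.0, 0.0]
-> [ 0.528  -0.0372  0.1934] 0
   [0.036, 0.0, 0.022, 0.0, 0.0, 0.0]
-> [ 0.528  -0.0212  0.1798] 0
   [0.032, 0.0, 0.027, 0.0, 0.0, 0.0]
-> [ 0.528  -0.0073  0.164 ] 0
   [0.027, 0.0, 0.032, 0.0, 0.0, 0.0]
-> [0.528  0.004  0.1463] 0
   [0.023, 0.0, 0.035, 0.0, 0.0, 0.0]
-> [0.528  0.0125 0.1271] 0
   [0.017, 0.0, 0.038, 0.0, 0.0, 0.0]
-> [0.528  0.018  0.1069] 0
   [0.011, 0.0, 0.041, 0.0, 0.0, 0.0]
-> [0.528  0.0205 0.086 ] 0
   [0.005, 0.0, 0.042, 0.0, 0.0, 0.0]
```

Emit:
carry_out([
  [0.023, 0, 0.01, 0, 0, 0, 1],
  [0.048, 0, 0.003, 0, 0, 0, 1],
  [0.054, 0, 0.012, 0, 0, 0, 1],
  [0.039, 0, 0.017, 0, 0, 0, 1],
  [0, 0, 0, 0, 0, 0, 1],
])

```text
clock: 14.7
eef_pos: [0.5266, -0.053, 0.2022]
tool_rot: [-0.0, 0.706, 0.708, -0.0]
wrist_force: [-0.0, 0.2, -0.2]
opening: 0.0007
grasp_force: 0.0
```

```bash
cat > lid.py <<'E'
from h import *
state()
i=grab_frame("top"); 
for r in (235,238,241,244):
    print(r,i[r,300:400].min(axis=1)[::2].tolist())
for th in(1.2,1.05,.9,.75,.3,0): print(th,proj("top",[[.402,-.110+.182*np.cos(th)-.006*np.sin(th),.08+.182*np.sin(th)+.006*np.cos(th)]]))
E
python3 lid.py
```

```text
t 14.7 p [ 0.5266 -0.053   0.2022] phi 0.1 zt [-0.001  0.    -1.   ] F [-0.   0.2 -0.2] op 0.0007 g 0.0 j [-0.79  0.09  0.87  1.79 -0.07  1.3   0.1 ]
235 [177, 178, 178, 179, 178, 173, 171, 162, 175, 177, 173, 174, 174, 172, 176, 239, 185, 112, 106, 106, 104, 99, 88, 91, 98, 106, 80, 73, 72, 43, 33, 38, 45, 49, 48, 52, 52, 56, 60, 61, 58, 64, 65, 65, 67, 70, 72, 71, 71, 74]
238 [167, 169, 171, 169, 173, 166, 154, 149, 166, 170, 168, 166, 168, 163, 169, 240, 199, 158, 162, 161, 156, 134, 124, 125, 148, 175, 118, 77, 87, 51, 32, 42, 40, 48, 46, 53, 54, 54, 61, 59, 61, 61, 63, 68, 65, 69, 72, 72, 71, 72]
241 [135, 135, 137, 135, 133, 139, 137, 135, 137, 136, 137, 135, 132, 134, 147, 239, 197, 145, 147, 154, 157, 156, 158, 158, 159, 159, 112, 72, 87, 50, 34, 40, 43, 44, 49, 51, 58, 56, 59, 57, 61, 61, 67, 63, 65, 72, 73, 72, 71, 70]
244 [93, 95, 89, 94, 95, 94, 96, 99, 99, 103, 98, 99, 101, 98, 126, 239, 203, 156, 155, 154, 144, 134, 134, 119, 98, 88, 77, 76, 89, 46, 34, 41, 43, 45, 51, 51, 56, 57, 62, 58, 60, 63, 65, 67, 69, 72, 72, 73, 69, 72]
1.2 [[340.9 247.1]]
1.05 [[329.3 246.7]]
0.9 [[318.4 246.2]]
0.75 [[308.8 245.7]]
0.3 [[288.8 244.1]]
0 [[283.6 243. ]]
```

The lid edge at column 330 puts it at about 1.06 rad, as planned. Continuing.

Emit:
carry_out([
  [0.032, 0, 0.018, 0, 0, 0, 1],
  [0.032, 0, 0.027, 0, 0, 0, 1],
  [0.027, 0, 0.032, 0, 0, 0, 1],
  [0.023, 0, 0.035, 0, 0, 0, 1],
  [0.017, 0, 0.038, 0, 0, 0, 1],
  [0.011, 0, 0.041, 0, 0, 0, 1],
  [0.005, 0, 0.032, 0, 0, 0, 1],
  [0, 0, 0, 0, 0, 0, 1],
  [0, 0, 0, 0, 0, 0, 1],
])

```text
clock: 15.88
eef_pos: [0.5272, 0.0186, 0.0917]
tool_rot: [0.0, 0.707, 0.707, -0.0]
wrist_force: [0.6, -0.3, 0.5]
opening: 0.0006
grasp_force: 0.0
```

```bash
python3 lid.py
```

```text
t 15.88 p [0.5272 0.0186 0.0917] phi -0.0 zt [ 0. -0. -1.] F [ 0.6 -0.3  0.5] op 0.0006 g 0.0 j [-0.83  0.21  0.81  1.93 -0.17  1.07  0.04]
235 [219, 195, 76, 39, 49, 47, 52, 55, 55, 61, 60, 62, 61, 62, 62, 60, 62, 64, 63, 61, 63, 60, 61, 61, 59, 55, 54, 51, 51, 48, 41, 68, 78, 64, 62, 66, 75, 100, 92, 91, 89, 91, 90, 91, 85, 83, 76, 74, 71, 86]
238 [229, 213, 93, 34, 46, 47, 52, 54, 57, 57, 60, 60, 60, 60, 63, 62, 62, 63, 64, 62, 63, 60, 59, 61, 61, 56, 52, 55, 50, 45, 42, 54, 71, 70, 69, 69, 70, 91, 94, 94, 94, 93, 91, 94, 86, 78, 76, 93, 90, 87]
241 [249, 244, 124, 38, 43, 49, 51, 53, 56, 57, 58, 58, 61, 59, 64, 63, 64, 64, 64, 61, 62, 61, 62, 61, 59, 60, 55, 54, 50, 49, 43, 51, 67, 71, 71, 73, 67, 83, 96, 94, 97, 95, 93, 70, 67, 83, 84, 79, 82, 88]
244 [145, 136, 67, 37, 42, 49, 49, 55, 55, 57, 58, 61, 58, 59, 64, 61, 64, 64, 63, 62, 63, 62, 61, 61, 57, 58, 56, 53, 52, 46, 41, 48, 68, 69, 70, 70, 70, 79, 96, 95, 96, 93, 94, 84, 78, 72, 72, 84, 93, 84]
1.2 [[340.9 247.1]]
1.05 [[329.3 246.7]]
0.9 [[318.4 246.2]]
0.75 [[308.8 245.7]]
0.3 [[288.8 244.1]]
0 [[283.6 243. ]]
```

Emit:
carry_out([
  [0, 0, 0.006, 0, 0, 0, 1],
  [0, 0, 0.006, 0, 0, 0, 1],
  [0, 0, 0.003, 0, 0, 0, 1],
  [0, 0, 0, 0, 0, 0, 1],
  [0, 0, 0, 0, 0, 0, 1],
])

```text
clock: 16.55
eef_pos: [0.5269, 0.0189, 0.0838]
tool_rot: [-0.0, 0.707, 0.707, -0.0]
wrist_force: [-0.7, 0.1, -0.4]
opening: 0.0006
grasp_force: 0.0
```

Emit:
carry_out([
  [0, 0, 0.003, 0, 0, 0, 1],
  [0, 0, 0.002, 0, 0, 0, 1],
  [0, 0, 0, 0, 0, 0, 1],
  [0, 0, 0, 0, 0, 0, 1],
])

```text
clock: 17.05
eef_pos: [0.5269, 0.0189, 0.0813]
tool_rot: [0.0, 0.707, 0.707, -0.0]
wrist_force: [-0.6, -0.3, -0.2]
opening: 0.0002
grasp_force: 0.0
```

```bash
python3 - <<'E'
from h import *
state()
i=grab_frame("scene")[120:230,230:380];j=grab_frame("top")[130:260,250:400]
cv2.imwrite("pics/s5.png",np.hstack([cv2.resize(i,(450,330)),cv2.resize(j,(381,330))])[:,:800])
E
```

```text
t 17.05 p [0.5269 0.0189 0.0813] phi 0.0 zt [-0. -0. -1.] F [-0.6 -0.3 -0.2] op 0.0002 g 0.0 j [-0.83  0.23  0.8   1.94 -0.19  1.05  0.06]
```

View pics/s5.png

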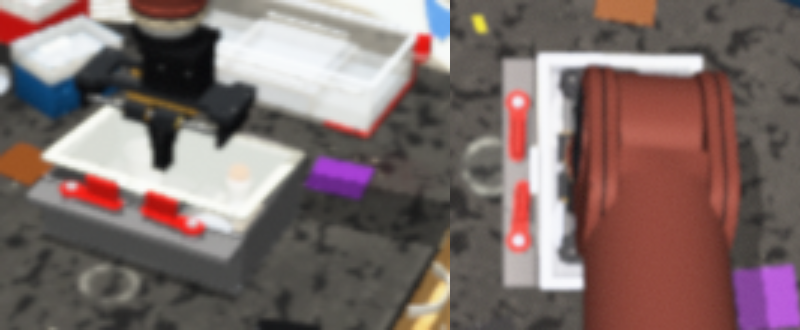

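The lid is almost shut. Its white frame lies over the rim, with the front edge at panel px (540,170). The fingertip is on the recessed pane, so I'll move to the front frame bar and press there.

```bash
python3 - <<'E'
from h import *
for th in(0,.05,.1,.2):
    for n in("scene","top"):
        print(th,n,proj(n,[[.527+dx,-.110+.182*np.cos(th)-.006*np.sin(th),.08+.182*np.sin(th)+.006*np.cos(th)] for dx in(-.126,.126)]).tolist())
i=grab_frame("top");print(i[150:156,270:300].min(axis=2).tolist()); print(i[230,270:300].min(axis=1).tolist())
E
```

```text
0 scene [[311.5, 197.8], [244.4, 176.7]]
0 top [[283.6, 243.4], [283.8, 152.4]]
0.05 scene [[311.7, 195.4], [244.4, 174.5]]
0.05 top [[284.0, 243.5], [284.2, 151.8]]
0.1 scene [[312.0, 193.0], [244.5, 172.1]]
0.1 top [[284.6, 243.7], [284.8, 151.2]]
0.2 scene [[312.7, 188.0], [244.9, 167.3]]
0.2 top [[286.3, 244.1], [286.5, 150.0]]
[[49, 47, 43, 48, 47, 57, 68, 77, 81, 85, 76, 67, 64, 80, 112, 141, 153, 153, 156, 151, 150, 149, 151, 149, 150, 147, 138, 134, 138, 140], [51, 48, 52, 49, 53, 65, 76, 83, 83, 85, 83, 72, 62, 90, 151, 202, 221, 225, 225, 224, 223, 222, 223, 223, 222, 218, 217, 215, 217, 218], [66, 79, 81, 84, 86, 92, 98, 101, 102, 103, 100, 93, 82, 108, 180, 235, 245, 246, 246, 245, 245, 246, 245, 246, 245, 246, 245, 245, 245, 246], [92, 120, 133, 134, 134, 136, 135, 138, 138, 138, 136, 133, 121, 131, 199, 242, 248, 249, 248, 248, 248, 248, 248, 249, 249, 248, 249, 249, 249, 249], [108, 145, 165, 165, 166, 165, 168, 164, 164, 165, 166, 160, 145, 150, 209, 244, 249, 248, 247, 246, 245, 247, 246, 246, 246, 246, 247, 246, 247, 246], [114, 156, 174, 174, 176, 174, 176, 175, 173, 173, 174, 169, 156, 157, 212, 241, 248, 248, 244, 237, 235, 234, 235, 236, 233, 233, 231, 231, 232, 230]]
[115, 154, 180, 184, 178, 176, 170, 171, 171, 168, 172, 171, 164, 152, 164, 215, 243, 248, 248, 244, 233, 217, 173, 120, 94, 94, 94, 105, 102, 86]
```

Emit:
carry_out([
  [0, 0, -0.06, 0, 0, 0, 1],
  [0, 0, -0.04, 0, 0, 0, 1],
  [0.046, 0, 0, 0, 0, 0, 1],
  [0.046, 0, 0, 0, 0, 0, 1],
  [0, 0, 0, 0, 0, 0, 1],
  [0, 0, 0.05, 0, 0, 0, 1],
  [0, 0, 0.03, 0, 0, 0, 1],
  [0, 0, 0, 0, 0, 0, 1],
  [0, 0, 0, 0, 0, 0, 1],
])

```text
clock: 18.32
eef_pos: [0.5273, 0.0646, 0.0919]
tool_rot: [0.0, 0.707, 0.707, 0.0]
wrist_force: [0.3, 0.3, 0.6]
opening: 0.0005
grasp_force: 0.0
```

Emit:
carry_out([
  [0, 0, 0.006, 0, 0, 0, 1],
  [0, 0, 0.006, 0, 0, 0, 1],
  [0, 0, 0.004, 0, 0, 0, 1],
  [0, 0, 0, 0, 0, 0, 1],
  [0, 0, 0, 0, 0, 0, 1],
])

```text
clock: 18.95
eef_pos: [0.5269, 0.0649, 0.0834]
tool_rot: [0.0, 0.707, 0.707, -0.0]
wrist_force: [-0.9, -0.1, 0.0]
opening: -0.0001
grasp_force: 0.0
```

```bash
cat > corner.py <<'E'
from h import *
state()
g=grab_frame("scene")
print("far col244-250 bright rows");
for c in(248,252): print(c,[(r,int(v)) for r,v in zip(range(166,184),g[166:184,c].min(axis=1))])
for c in (307,309): print(c,[(r,int(v)) for r,v in zip(range(184,204),g[184:204,c].min(axis=1))])
E
python3 corner.py
```

```text
t 18.95 p [0.5269 0.0649 0.0834] phi 0.0 zt [-0. -0. -1.] F [-0.9 -0.1  0. ] op -0.0001 g 0.0 j [-0.89  0.23  0.78  1.93 -0.18  1.06 -0.04]
far col244-250 bright rows
248 [(166, 76), (167, 101), (168, 168), (169, 229), (170, 245), (171, 248), (172, 247), (173, 246), (174, 224), (175, 151), (176, 93), (177, 71), (178, 74), (179, 103), (180, 127), (181, 144), (182, 152), (183, 153)]
252 [(166, 231), (167, 246), (168, 246), (169, 237), (170, 228), (171, 225), (172, 228), (173, 240), (174, 243), (175, 222), (176, 149), (177, 85), (178, 63), (179, 68), (180, 109), (181, 162), (182, 150), (183, 88)]
307 [(184, 230), (185, 229), (186, 232), (187, 239), (188, 244), (189, 247), (190, 248), (191, 246), (192, 226), (193, 192), (194, 199), (195, 213), (196, 195), (197, 167), (198, 152), (199, 142), (200, 154), (201, 159), (202, 154), (203, 144)]
309 [(184, 234), (185, 232), (186, 236), (187, 242), (188, 245), (189, 248), (190, 249), (191, 249), (192, 242), (193, 214), (194, 194), (195, 193), (196, 181), (197, 155), (198, 151), (199, 135), (200, 145), (201, 133), (202, 108), (203, 85)]
```

The readings agree if the real fingertip contact is about 18 mm above the reported TCP. That accounts for the first miss, the bottle image and the present lid angle of about 0.1 rad. I'll keep pressing until I see a reaction force.

Emit:
carry_out([
  [0, 0, 0.008, 0, 0, 0, 1],
  [0, 0, 0.008, 0, 0, 0, 1],
  [0, 0, 0.008, 0, 0, 0, 1],
  [0, 0, 0.003, 0, 0, 0, 1],
  [0, 0, 0, 0, 0, 0, 1],
  [0, 0, 0, 0, 0, 0, 1],
])

```text
clock: 19.75
eef_pos: [0.527, 0.0649, 0.0699]
tool_rot: [0.0, 0.707, 0.707, -0.0]
wrist_force: [0.7, -0.1, 0.2]
opening: 0.0006
grasp_force: 0.0
```

```bash
python3 corner.py
```

```text
t 19.75 p [0.527  0.0649 0.0699] phi 0.0 zt [-0. -0. -1.] F [ 0.7 -0.1  0.2] op 0.0006 g 0.0 j [-0.88  0.25  0.77  1.94 -0.2   1.03 -0.02]
far col244-250 bright rows
248 [(166, 74), (167, 74), (168, 77), (169, 86), (170, 117), (171, 177), (172, 231), (173, 247), (174, 248), (175, 245), (176, 247), (177, 241), (178, 187), (179, 121), (180, 126), (181, 145), (182, 152), (183, 155)]
252 [(166, 104), (167, 172), (168, 229), (169, 246), (170, 248), (171, 242), (172, 230), (173, 221), (174, 219), (175, 222), (176, 233), (177, 245), (178, 242), (179, 205), (180, 148), (181, 165), (182, 150), (183, 89)]
307 [(184, 232), (185, 232), (186, 234), (187, 240), (188, 244), (189, 245), (190, 243), (191, 237), (192, 236), (193, 243), (194, 248), (195, 243), (196, 213), (197, 156), (198, 140), (199, 139), (200, 153), (201, 157), (202, 154), (203, 144)]
309 [(184, 235), (185, 235), (186, 237), (187, 244), (188, 246), (189, 246), (190, 245), (191, 240), (192, 239), (193, 245), (194, 250), (195, 248), (196, 227), (197, 163), (198, 130), (199, 121), (200, 143), (201, 134), (202, 108), (203, 84)]
```

Emit:
carry_out([
  [0, 0, 0.003, 0, 0, 0, 1],
  [0, 0, 0.003, 0, 0, 0, 1],
  [0, 0, 0.002, 0, 0, 0, 1],
  [0, 0, 0, 0, 0, 0, 1],
  [0, 0, 0, 0, 0, 0, 1],
])

```text
clock: 20.42
eef_pos: [0.5268, 0.0649, 0.0658]
tool_rot: [-0.0, 0.707, 0.707, -0.0]
wrist_force: [-0.2, -0.4, 0.1]
opening: 0.001
grasp_force: 0.0
```

Emit:
carry_out([
  [0, 0, 0.003, 0, 0, 0, 1],
  [0, 0, 0.003, 0, 0, 0, 1],
  [0, 0, 0, 0, 0, 0, 1],
  [0, 0, 0, 0, 0, 0, 1],
])

```text
clock: 20.92
eef_pos: [0.527, 0.065, 0.0632]
tool_rot: [-0.0, 0.707, 0.707, 0.0]
wrist_force: [-3.4, 0.2, 7.3]
opening: 0.0003
grasp_force: 3.1
```

Emit:
carry_out([
  [0, 0, 0.002, 0, 0, 0, 1],
  [0, 0, 0, 0, 0, 0, 1],
  [0, 0, -0.04, 0, 0, 0, 1],
  [0, 0, -0.08, 0, 0, 0, 1],
  [0, 0, -0.08, 0, 0, 0, 1],
  [0, 0, 0, 0, 0, 0, 0.5],
  [0, 0, 0, 0, 0, 0, 0.5],
])

```text
clock: 21.8
eef_pos: [0.5266, 0.0651, 0.1613]
tool_rot: [-0.0, 0.707, 0.707, -0.0]
wrist_force: [0.4, 0.1, -0.4]
opening: 0.0133
grasp_force: 0.0
```

```bash
python3 corner.py; python3 - <<'E'
from h import *
i=grab_frame("scene")
B=blobs(i,(0,150,90),(8,255,255),(235,160,320,215),15)
for b in B: print(b[:2],onz("scene",b[0],.105))
t=grab_frame("top")
for b in blobs(t,(0,150,90),(8,255,255),(265,150,290,240),10): print("top",b[:2])
# wing tops expected, parked
for nm,x0,s in(("near",.4512,1),("far",.6012,-1)): print(nm,proj("scene",[[x0+s*.02,.0918,.118],[x0+s*.06,.0918,.118]]).tolist())
rows([((.495,.0918,.16),90)])
E
```

```text
t 21.8 p [0.5266 0.0651 0.1613] phi 0.0 zt [-0.001  0.    -1.   ] F [ 0.4  0.1 -0.4] op 0.0133 g 0.0 j [-0.94  0.13  0.8   1.84 -0.1   1.21 -0.1 ]
far col244-250 bright rows
248 [(166, 75), (167, 76), (168, 78), (169, 80), (170, 83), (171, 106), (172, 165), (173, 228), (174, 246), (175, 249), (176, 247), (177, 250), (178, 248), (179, 226), (180, 166), (181, 147), (182, 153), (183, 153)]
252 [(166, 84), (167, 110), (168, 173), (169, 230), (170, 246), (171, 248), (172, 244), (173, 233), (174, 226), (175, 222), (176, 219), (177, 226), (178, 243), (179, 245), (180, 216), (181, 185), (182, 153), (183, 89)]
307 [(184, 232), (185, 232), (186, 234), (187, 240), (188, 244), (189, 245), (190, 243), (191, 238), (192, 234), (193, 235), (194, 243), (195, 250), (196, 250), (197, 230), (198, 166), (199, 138), (200, 153), (201, 159), (202, 154), (203, 144)]
309 [(184, 236), (185, 236), (186, 238), (187, 244), (188, 246), (189, 246), (190, 245), (191, 241), (192, 237), (193, 239), (194, 245), (195, 250), (196, 252), (197, 248), (198, 205), (199, 135), (200, 142), (201, 132), (202, 108), (203, 85)]
(a
[... 252 characters left out ...]
ay([285.7, 229. ]), [284, 222, 6, 14, 19])
near [[289.6, 186.8], [278.6, 183.4]]
far [[259.8, 177.6], [270.5, 180.9]]
t 21.95 p [0.5262 0.0648 0.1607] phi 0.0 zt [-0.002 -0.001 -1.   ] F [-0.4 -0.4 -0.8] op 0.0198 g 0.0 j [-0.94  0.13  0.8   1.84 -0.1   1.21 -0.11]
-> [0.495  0.0918 0.16  ] 90
   [0.005, -0.006, 0.0, 0.0, 0.0, -0.05]
   [0.006, -0.005, 0.0, 0.0, 0.0, -0.05]
   [0.007, -0.004, 0.0, 0.0, 0.0, -0.05]
   [0.008, -0.003, 0.0, 0.0, 0.0, -0.05]
   [0.008, -0.002, 0.0, 0.0, 0.0, -0.05]
   [0.008, -0.001, 0.0, 0.0, 0.0, -0.05]
   [0.008, 0.001, 0.0, 0.0, 0.0, -0.05]
   [0.008, 0.002, 0.0, 0.0, 0.0, -0.05]
   [0.008, 0.003, 0.0, 0.0, 0.0, -0.05]
   [0.007, 0.004, 0.0, 0.0, 0.0, -0.05]
```

The lid's front edge now reads row 180, where a shut lid should be, and the press met a 7 N stop. The near turnbutton is next.

```bash
python3 - <<'E'
from h import *
rows([((.491,.089,.16),86)],turn=9.8)
E
```

```text
t 21.95 p [0.5262 0.0648 0.1607] phi 0.0 zt [-0.002 -0.001 -1.   ] F [-0.4 -0.4 -0.8] op 0.0198 g 0.0 j [-0.94  0.13  0.8   1.84 -0.1   1.21 -0.11]
-> [0.491 0.089 0.16 ] 86
   [0.005, -0.008, 0.0, 0.0, 0.0, -0.053]
   [0.007, -0.007, 0.0, 0.0, 0.0, -0.053]
   [0.008, -0.006, 0.0, 0.0, 0.0, -0.053]
   [0.008, -0.004, 0.0, 0.0, 0.0, -0.053]
   [0.009, -0.003, 0.0, 0.0, 0.0, -0.053]
   [0.009, -0.001, 0.0, 0.0, 0.0, -0.053]
   [0.009, 0.0, 0.0, 0.0, 0.0, -0.053]
   [0.009, 0.002, 0.0, 0.0, 0.0, -0.053]
   [0.009, 0.003, 0.0, 0.0, 0.0, -0.053]
```

Emit:
carry_out([
  [0.005, -0.008, 0, 0, 0, -0.053, 0.08],
  [0.007, -0.007, 0, 0, 0, -0.053, 0.08],
  [0.008, -0.006, 0, 0, 0, -0.053, 0.08],
  [0.008, -0.004, 0, 0, 0, -0.053, 0.08],
  [0.009, -0.003, 0, 0, 0, -0.053, 0.08],
  [0.009, -0.001, 0, 0, 0, -0.053, 0.08],
  [0.009, 0, 0, 0, 0, -0.053, 0.08],
  [0.009, 0.002, 0, 0, 0, -0.053, 0.08],
  [0.009, 0.003, 0, 0, 0, -0.053, 0.08],
  [0, 0, 0, 0, 0, 0, 0.08],
])

```text
clock: 23.2
eef_pos: [0.4914, 0.0886, 0.1612]
tool_rot: [-0.001, 0.036, 0.999, -0.0]
wrist_force: [0.6, -0.6, -1.3]
opening: 0.0398
grasp_force: 0.0
```

Emit:
carry_out([
  [0, 0, 0, 0, 0, 0, 0.08],
])

```text
clock: 23.32
eef_pos: [0.4919, 0.0884, 0.1615]
tool_rot: [-0.0, 0.038, 0.999, -0.0]
wrist_force: [0.8, -0.5, -1.0]
opening: 0.0399
grasp_force: 0.0
```

```bash
python3 - <<'E'
from h import *
rows([((.491,.089,.076),86)])
E
```

```text
t 23.32 p [0.4919 0.0884 0.1615] phi 85.7 zt [-0.001 -0.    -1.   ] F [ 0.8 -0.5 -1. ] op 0.0399 g 0.0 j [-0.91  0.04  0.67  1.9  -0.03  1.21  1.26]
-> [0.491 0.089 0.076] 86
   [0.001, 0.001, 0.085, 0.0, 0.0, -0.001]
   [0.001, 0.001, 0.085, 0.0, 0.0, -0.001]
```

Emit:
carry_out([
  [0, 0.001, 0.085, 0, 0, 0, 0.08],
  [0, 0.001, 0.07, 0, 0, 0, 0.08],
  [0, 0, 0.014, 0, 0, 0, 0.08],
  [0, 0, 0, 0, 0, 0, 0.5],
  [0, 0, 0, 0, 0, 0, 1],
  [0, 0, 0, 0, 0, 0, 1],
  [0, 0, 0, 0, 0, 0, 1],
  [0, 0, 0, 0, 0, 0, 1],
], force=5)

```text
clock: 24.32
eef_pos: [0.4925, 0.0895, 0.0779]
tool_rot: [0.001, 0.036, 0.999, 0.0]
wrist_force: [0.6, -0.9, 3.9]
opening: 0.0086
grasp_force: 5.0
```

```bash
python3 - <<'E'
from h import *
p,M=state()
pv=np.array([.4512,.0918]);ph0=np.degrees(np.arctan2(M[1,1],M[0,1]))
w=[]
d=p[:2]-pv;print("r",np.linalg.norm(d),"ang",np.degrees(np.arctan2(d[1],d[0])))
for a in np.linspace(-6,-90,10)[1:]:
    c=np.radians(a); w.append(((*(pv+.04*np.array([np.cos(c),np.sin(c)])).round(4),p[2]),a+90))
rows(w,(p,M),turn=10.5)
E
```

```text
t 24.32 p [0.4925 0.0895 0.0779] phi 85.9 zt [ 0.001  0.    -1.   ] F [ 0.6 -0.9  3.9] op 0.0086 g 5.0 j [-0.89  0.15  0.68  2.   -0.11  1.03  1.33]
r 0.04139437620464426 ang -3.1917790736194553
-> [0.4898     0.0812     0.07790774] 74.66666666666667
   [0.002, -0.008, 0.0, 0.0, 0.0, 0.031]
   [0.001, -0.009, 0.0, 0.0, 0.0, 0.031]
-> [0.4876     0.0751     0.07790774] 65.33333333333333
   [0.001, -0.013, 0.0, 0.0, 0.0, 0.052]
-> [0.4844     0.0694     0.07790774] 56.0
   [0.001, -0.013, 0.0, 0.0, 0.0, 0.052]
-> [0.4803     0.0644     0.07790774] 46.666666666666664
   [0.002, -0.013, 0.0, 0.0, 0.0, 0.052]
-> [0.4755     0.06       0.07790774] 37.33333333333333
   [0.001, -0.013, 0.0, 0.0, 0.0, 0.052]
-> [0.47       0.0565     0.07790774] 28.0
   [0.001, -0.013, 0.0, 0.0, 0.0, 0.051]
-> [0.464      0.0539     0.07790774] 18.666666666666657
   [0.001, -0.013, 0.0, 0.0, 0.0, 0.052]
-> [0.4577     0.0523     0.07790774] 9.333333333333329
   [0.001, -0.013, 0.0, 0.0, 0.0, 0.052]
-> [0.4512     0.0518     0.07790774] 0.0
   [0.001, -0.013, 0.0, 0.0, 0.0, 0.052]
```

Emit:
carry_out([
  [0.001, -0.008, -0.006, 0, 0, 0.031, 1],
  [0.001, -0.009, 0, 0, 0, 0.031, 1],
  [0.001, -0.013, 0, 0, 0, 0.052, 1],
  [0.001, -0.013, 0, 0, 0, 0.052, 1],
  [0.002, -0.013, 0, 0, 0, 0.052, 1],
  [0.001, -0.013, 0, 0, 0, 0.052, 1],
  [0.001, -0.013, 0, 0, 0, 0.052, 1],
  [0.001, -0.013, 0, 0, 0, 0.052, 1],
  [0.001, -0.013, 0, 0, 0, 0.052, 1],
  [0, 0, 0, 0, 0, 0, 1],
])

```text
clock: 25.58
eef_pos: [0.4573, 0.0534, 0.0803]
tool_rot: [-0.0, 0.648, 0.762, 0.001]
wrist_force: [1.0, 3.6, -4.6]
opening: 0.009
grasp_force: 5.1
```

```bash
python3 - <<'E'
from h import *
rows([((.4512,.0518,.0797),0)])
E
```

```text
t 25.57 p [0.4573 0.0534 0.0803] phi 9.2 zt [ 0.     0.001 -1.   ] F [ 1.   3.6 -4.6] op 0.009 g 5.1 j [-0.99  0.04  0.8   2.09 -0.03  1.03 -0.01]
-> [0.4512 0.0518 0.0797] 0
   [-0.001, -0.012, 0.001, 0.0, 0.0, 0.051]
```

Emit:
carry_out([
  [-0.001, -0.012, 0, 0, 0, 0.051, 1],
  [0, 0, 0, 0, 0, 0, 1],
  [0, 0, 0, 0, 0, 0, 1],
])

```text
clock: 25.95
eef_pos: [0.4521, 0.0522, 0.0806]
tool_rot: [-0.0, 0.706, 0.709, 0.001]
wrist_force: [1.3, 5.7, -1.6]
opening: 0.0085
grasp_force: 5.0
```

Emit:
carry_out([
  [0, 0, 0, 0, 0, 0, 0.3],
  [0, 0, 0, 0, 0, 0, 0.08],
  [0, 0, 0, 0, 0, 0, 0.08],
  [0, 0, -0.05, 0, 0, 0, 0.08],
  [0, 0, -0.08, 0, 0, 0, 0.08],
  [0, 0, -0.03, 0, 0, 0, 0.08],
  [0, 0, 0, 0, 0, 0, 0.08],
])

```text
clock: 26.82
eef_pos: [0.4522, 0.0513, 0.1608]
tool_rot: [0.0, 0.707, 0.707, 0.001]
wrist_force: [-0.9, -0.1, -0.4]
opening: 0.0396
grasp_force: 0.0
```

```bash
python3 - <<'E'
from h import *
i=grab_frame("scene")
for b in blobs(i,(0,150,90),(8,255,255),(235,155,325,215),15): print(b[:2])
print(proj("scene",[[.4512,.0918,.1],[.4512,.0518,.106],[.4512,.0268,.094],[.6012,.0918,.1]]).tolist())
rows([((.5612,.091,.155),-88)],turn=10.3)
E
```

```text
(array([261.7, 184.2]), [250, 179, 20, 11, 112])
(array([298.2, 189.7]), [291, 181, 13, 17, 78])
[[295.0, 193.1], [300.4, 185.3], [303.4, 184.4], [254.6, 180.4]]
t 26.88 p [0.4515 0.0511 0.1598] phi 0.0 zt [-0.  0. -1.] F [-0.3 -0.  -1. ] op 0.04 g 0.0 j [-1.02 -0.11  0.77  2.    0.08  1.22 -0.27]
-> [0.5612 0.091  0.155 ] -88
   [0.009, 0.024, 0.001, 0.0, 0.0, 0.054]
   [0.013, 0.023, 0.001, 0.0, 0.0, 0.054]
   [0.016, 0.02, 0.001, 0.0, 0.0, 0.054]
   [0.02, 0.017, 0.001, 0.0, 0.0, 0.054]
   [0.022, 0.013, 0.001, 0.0, 0.0, 0.054]
   [0.024, 0.009, 0.001, 0.0, 0.0, 0.054]
   [0.025, 0.005, 0.001, 0.0, 0.0, 0.054]
   [0.026, 0.001, 0.001, 0.0, 0.0, 0.054]
   [0.026, -0.003, 0.001, 0.0, 0.0, 0.054]
```

Emit:
carry_out([
  [0.009, 0.024, 0, 0, 0, 0.054, 0.08],
  [0.013, 0.023, 0, 0, 0, 0.054, 0.08],
  [0.016, 0.02, 0, 0, 0, 0.054, 0.08],
  [0.02, 0.017, 0, 0, 0, 0.054, 0.08],
  [0.022, 0.013, 0, 0, 0, 0.054, 0.08],
  [0.024, 0.009, 0, 0, 0, 0.054, 0.08],
  [0.025, 0.005, 0, 0, 0, 0.054, 0.08],
  [0.026, 0.001, 0, 0, 0, 0.054, 0.08],
  [0.026, -0.003, 0, 0, 0, 0.054, 0.08],
  [0, 0, 0, 0, 0, 0, 0.08],
])

```text
clock: 28.12
eef_pos: [0.5606, 0.0907, 0.1586]
tool_rot: [0.001, 1.0, 0.023, -0.001]
wrist_force: [-0.0, -0.4, 0.7]
opening: 0.0402
grasp_force: 0.0
```

Emit:
carry_out([
  [0, 0, 0, 0, 0, 0, 0.08],
])

```text
clock: 28.25
eef_pos: [0.5602, 0.0904, 0.1594]
tool_rot: [0.001, 1.0, 0.024, -0.001]
wrist_force: [0.8, 0.5, -0.6]
opening: 0.0401
grasp_force: 0.0
```

```bash
python3 - <<'E'
from h import *
rows([((.5612,.091,.080),-88)])
E
```

```text
t 28.25 p [0.5602 0.0904 0.1594] phi -87.3 zt [-0.002 -0.001 -1.   ] F [ 0.8  0.5 -0.6] op 0.0401 g 0.0 j [-0.99  0.25  0.88  1.76 -0.21  1.23 -1.57]
-> [0.5612 0.091  0.08  ] -88
   [0.001, -0.001, 0.079, 0.0, 0.0, 0.002]
   [0.001, -0.001, 0.079, 0.0, 0.0, 0.002]
```

Emit:
carry_out([
  [0.001, -0.001, 0.079, 0, 0, 0.002, 0.08],
  [0.001, -0.001, 0.065, 0, 0, 0.002, 0.08],
  [0, 0, 0.012, 0, 0, 0, 0.08],
  [0, 0, 0, 0, 0, 0, 0.5],
  [0, 0, 0, 0, 0, 0, 1],
  [0, 0, 0, 0, 0, 0, 1],
  [0, 0, 0, 0, 0, 0, 1],
  [0, 0, 0, 0, 0, 0, 1],
], force=5)

```text
clock: 29.25
eef_pos: [0.5623, 0.0919, 0.0828]
tool_rot: [-0.0, 1.0, 0.016, 0.0]
wrist_force: [-0.4, -1.3, 3.8]
opening: 0.0081
grasp_force: 5.0
```

```bash
python3 - <<'E'
from h import *
p,M=state()
pv=np.array([.6012,.0918]);w=[]
d=p[:2]-pv;print("r",np.linalg.norm(d),"ang",np.degrees(np.arctan2(d[1],d[0])))
for a in np.linspace(-178,-90,10)[1:]:
    c=np.radians(a); w.append(((*(pv+.04*np.array([np.cos(c),np.sin(c)])).round(4),p[2]),a+90))
rows(w,(p,M),turn=10.5)
E
```

```text
t 29.25 p [0.5623 0.0919 0.0828] phi -88.2 zt [ 0.001  0.    -1.   ] F [-0.4 -1.3  3.8] op 0.0081 g 5.0 j [-0.94  0.35  0.85  1.84 -0.29  1.09 -1.53]
r 0.03891981119517869 ang 179.86330927804727
-> [0.562      0.0836     0.08283201] -78.22222222222223
   [-0.001, 0.017, 0.0, 0.0, 0.0, -0.055]
-> [0.564      0.0771     0.08283201] -68.44444444444446
   [0.001, 0.013, 0.0, 0.0, 0.0, -0.055]
-> [0.567      0.071      0.08283201] -58.66666666666666
   [0.001, 0.014, 0.0, 0.0, 0.0, -0.054]
-> [0.5711     0.0655     0.08283201] -48.888888888888886
   [0.002, 0.013, 0.0, 0.0, 0.0, -0.054]
-> [0.576      0.0608     0.08283201] -39.111111111111114
   [0.001, 0.014, 0.0, 0.0, 0.0, -0.055]
-> [0.5816     0.0569     0.08283201] -29.33333333333333
   [0.001, 0.013, 0.0, 0.0, 0.0, -0.054]
-> [0.5878     0.0541     0.08283201] -19.555555555555543
   [0.001, 0.014, 0.0, 0.0, 0.0, -0.054]
-> [0.5944     0.0524     0.08283201] -9.777777777777771
   [0.001, 0.014, 0.0, 0.0, 0.0, -0.055]
-> [0.6012     0.0518     0.08283201] 0.0
   [0.001, 0.013, 0.0, 0.0, 0.0, -0.054]
```

Emit:
carry_out([
  [0, 0.015, -0.002, 0, 0, -0.055, 1],
  [0.001, 0.014, 0, 0, 0, -0.055, 1],
  [0.001, 0.014, 0, 0, 0, -0.054, 1],
  [0.002, 0.013, 0, 0, 0, -0.054, 1],
  [0.001, 0.014, 0, 0, 0, -0.055, 1],
  [0.001, 0.013, 0, 0, 0, -0.054, 1],
  [0.001, 0.014, 0, 0, 0, -0.054, 1],
  [0.001, 0.014, 0, 0, 0, -0.055, 1],
  [0, 0, 0, 0, 0, 0, 1],
  [0, 0, 0, 0, 0, 0, 1],
])

```text
clock: 30.5
eef_pos: [0.5951, 0.0512, 0.0833]
tool_rot: [0.001, 0.766, 0.642, -0.0]
wrist_force: [2.1, -5.9, -0.4]
opening: 0.0083
grasp_force: 5.0
```

```bash
python3 - <<'E'
from h import *
p,M=state();rows([((.6012,.0518,p[2]),0)],(p,M),turn=10.5)
E
```

```text
t 30.5 p [0.5951 0.0512 0.0833] phi -10.1 zt [ 0.001 -0.002 -1.   ] F [ 2.1 -5.9 -0.4] op 0.0083 g 5.0 j [-0.64  0.35  0.59  1.76 -0.21  1.09 -0.16]
-> [0.6012     0.0518     0.08333741] 0
   [0.003, 0.012, 0.0, 0.0, 0.001, -0.056]
```

Emit:
carry_out([
  [0.003, 0.012, 0, 0, 0, -0.056, 1],
  [0, 0, 0, 0, 0, 0, 1],
  [0, 0, 0, 0, 0, 0, 1],
])

```text
clock: 30.88
eef_pos: [0.6014, 0.0513, 0.0834]
tool_rot: [0.001, 0.707, 0.707, -0.0]
wrist_force: [2.8, -5.5, -1.7]
opening: 0.0085
grasp_force: 5.0
```

Emit:
carry_out([
  [0, 0, 0, 0, 0, 0, 0.3],
  [0, 0, 0, 0, 0, 0, 0.08],
  [0, 0, 0, 0, 0, 0, 0.08],
  [0, 0, -0.05, 0, 0, 0, 0.08],
  [0, 0, -0.1, 0, 0, 0, 0.08],
  [0, 0, -0.1, 0, 0, 0, 0.08],
  [0.12, 0, 0, 0, 0, 0, 0.08],
  [0.12, 0, 0, 0, 0, 0, 0.08],
  [0.12, 0, 0, 0, 0, 0, 0.08],
  [0.12, 0, 0, 0, 0, 0, 0.08],
])

```text
clock: 32.12
eef_pos: [0.599, 0.2956, 0.2085]
tool_rot: [-0.0, 0.705, 0.709, 0.0]
wrist_force: [1.1, -0.2, 0.2]
opening: 0.0399
grasp_force: 0.0
```

Emit:
carry_out([
  [0.1, 0, 0, 0, 0, 0, 0.08],
  [0, 0, 0, 0, 0, 0, 0.08],
  [0, 0, 0, 0, 0, 0, 0.08],
])

```text
clock: 32.5
eef_pos: [0.5992, 0.3427, 0.2081]
tool_rot: [0.0, 0.705, 0.709, -0.0]
wrist_force: [0.1, -2.1, -0.6]
opening: 0.04
grasp_force: 0.0
```

```bash
python3 - <<'E'
from h import *
state()
t=grab_frame("top");i=grab_frame("scene")
for b in blobs(t,(0,150,90),(8,255,255),(265,150,315,240),10): print("top",b)
print(proj("top",[[.4512,.0918,.095],[.4512,.0268,.094],[.6012,.0918,.095],[.6012,.0268,.094]]).tolist())
cv2.imwrite("pics/end.png",np.hstack([cv2.resize(i[120:290,200:370],(400,400)),cv2.resize(t[130:260,250:380],(400,400))]))
E
```

```text
t 32.5 p [0.5992 0.3427 0.2081] phi 0.3 zt [-0.    -0.001 -1.   ] F [ 0.1 -2.1 -0.6] op 0.04 g 0.0 j [-0.91  0.44  0.46  1.36 -0.19  1.39 -0.44]
top (array([288. , 170.7]), [278, 168, 21, 6, 79], ((288.0, 170.5), (5.0, 20.0), 90.0))
top (array([285.8, 224.8]), [273, 221, 26, 8, 99], ((285.5, 224.5), (7.0, 25.0), 90.0))
[[276.6, 224.9], [300.4, 225.1], [276.8, 170.3], [300.4, 170.6]]
```

View pics/end.png

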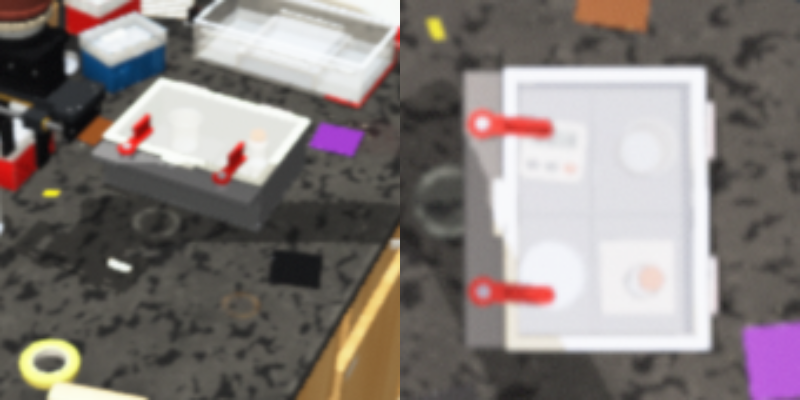

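The end view shows the lid shut with both red bars across it, and the bottle's orange cap visible over the pad at panel px (650,278). I'll check how square the bars are numerically.

```bash
python3 - <<'E'
from h import *
t=grab_frame("top"); h=cv2.cvtColor(t,cv2.COLOR_BGR2HSV).astype(int)
sat=(t[...,2].astype(float)-t[...,1]).clip(0)
for nm,r0 in(("far",170),("near",225)):
    P=[]
    for c in range(278,300):
        w=sat[r0-8:r0+9,c]; 
        if w.sum()>150: P.append((c,r0-8+(w*np.arange(17)).sum()/w.sum()))
    P=np.array(P); k=np.polyfit(P[:,0],P[:,1],1)
    print(nm,np.degrees(np.arctan(k[0])).round(2),P[:,1].round(1).tolist())
print([onz("top",(276.8,170.3),.1)[:2]],proj("top",[[.6012,.0718,.118],[.6012,.0318,.118],[.4512,.0718,.118],[.4512,.0318,.118]]).tolist())
# case direction: rim front edge of the lid frame & side
e=(t.min(axis=2)>200)
for c in(290,305,320,335,345): 
    r=np.where(e[140:260,c])[0]+140; print(c,r.min(),r.max())
E
```

```text
far 4.24 [169.9, 169.9, 170.0, 170.1, 170.2, 170.3, 170.5, 170.5, 170.5, 170.5, 170.6, 170.7, 170.7, 170.8, 170.8, 171.0, 171.2, 171.2, 171.2, 171.2, 171.3, 171.5]
near 3.63 [224.2, 224.3, 224.4, 224.6, 224.7, 224.7, 224.7, 224.8, 224.8, 224.9, 225.0, 225.1, 225.2, 225.2, 225.3, 225.4, 225.4, 225.5, 225.5, 225.5, 225.5, 225.5]
[array([0.6007, 0.0921])] [[284.7, 169.3], [299.5, 169.4], [284.5, 225.0], [299.5, 225.2]]
290 152 242
305 152 243
320 152 243
335 152 243
345 152 243
```

```bash
python3 -c "
from plant import *
print(hand_in())"
```

```text
the job is handed in; nothing more can be done
None
```

The job is done and handed in: the bottle stands upright on the white pad, the lid is fully shut, and both turnbuttons were then turned across it, within about 4° of square in the last picture (the first lid push missed, so I repeated it).

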